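# Unbolt and raise the incense tray from the tea stand

## Task

Slide the brass bolt on the tea stand away from the black tray, fully to its stop, so that the tray is free. Then take the tray by its arched red handle and lift it straight up, its underside 10 to 20 cm above the stand, with the turquoise incense box still standing in it; keep it level and steady there for three seconds and finish while still holding it in the air. Leave the other tea things as they stand.

Things in the scene. Friction and masses are not known exactly. Their poses are not given: they have to be found in the camera images.
- stand: low mulberry-wood display stand, 300 (x) by 440 (y) by 45 mm high, fixed. Origin at the centre of its underside, z up; top surface at z = 45 mm. Upright side panel, 50 mm tall, along its -y end.
- berth (a point): point on the stand's top surface about under the tray's centre (stand frame x -20, y -90, z 45 mm), axes as the stand's.
- bolt (a joint): travel in m of the brass slide bolt along the stand's +y axis, away from the tray: 0 = fully locked, 0.060 = against its end stop. It starts between 0 and 0.010. Its tongue (24 wide, 6 mm thick) lies 3 mm above the tray's brass tab and holds the tray down until about 0.025. It slides with about 2 N of friction and stays where it is left.
- bolt_grip (a point): middle of the bolt's upright brass finger grip, which is 24 (stand x) by 16 (stand y) mm and rises 37 mm from the carriage; this point is half-way up it, 39.5 mm above the stand's top, 18.5 mm below the grip's top. Axes as the stand's; it moves with the bolt along +y. The carriage below is 38 by 50 mm, its top 18.5 mm below this point.
- tray: loose black lacquer carrying tray, 160 (x) by 140 (y) mm, floor 6 mm thick, rim 16 mm high, about 0.4 kg. Origin at the centre of its underside, z up. A brass tab, 36 mm wide and 8 mm high at its top, sticks 28 mm out of its +y side. It stands on the stand's top, its axes nearly parallel to the stand's (within about 2 degrees).
- tray_handle (a point): centre of the tray's red handle bar, over the tray's centre, 120 mm above the tray's underside; axes as the tray's. The bar runs along the tray's x, 160 mm long, 14 (y) by 14 (z) mm, on posts at its ends (x = +-77 mm); it is rigid with the tray.
- incense_box: loose turquoise glazed round incense box standing in the tray, 54 mm across, 40 mm high, about 0.09 kg. Origin at the centre of its underside.
- caddy: ridged brown tea caddy with an ivory lid, 62 mm across, 75 mm high, on the rear (+x) part of the stand. Origin at its underside.
- lid_rest: copper kettle-lid rest, 52 mm across, 48 mm high, on the rear (+x) part of the stand. Origin at its underside.
- vase: dark bamboo flower vase, 62 mm across, 160 mm high (flower to 220 mm), on the table beyond the stand. Origin at its underside.
- tea_bowl: grey tea bowl, 100 mm across, 70 mm high, on the table beyond the stand. Origin at its underside.
- lacquer_caddy: red lacquer caddy, 68 mm across, 68 mm high, on the table beyond the stand. Origin at its underside.
Things that resemble listed ones, but are neither listed nor needed, are in the scene too. What is shaped like the tray but purple is not meant. There is more than one size of the incense_box; the job needs the larger.

How it is judged:
On the way, in this order (a step that is already met when the one before it is completed fails the run):
1. the bolt is slid to its stop while the tray still stands on the stand (value of joint bolt above 0.056 m and z of tray in the frame of berth below 0.01 m), for 0.2 s.
2. the tray is held by the gripper 10 to 20 cm above the stand, level and still, for at least two and a half of the three seconds (z of tray in the frame of berth between 0.095 and 0.21 m and angle between tray's own z axis and vertical below 0.12 rad and linear speed of tray below 0.03 m/s and angular speed of tray below 0.2 rad/s and horizontal distance between tray and berth below 0.06 m and contact force between tray and the fingers above 2 N and contact force between tray and stand below 0.1 N and value of joint bolt above 0.055 m and angle between incense_box's own z axis and vertical below 0.3 rad and z of incense_box in the frame of tray between -0.01 and 0.03 m), for 2.5 s.
At the end, for the whole second after the job is handed in: Held by the fingers and touching the stand nowhere: the tray's underside 95 to 210 mm above the stand's top, within 60 mm (horizontally) of its place, level within 0.12 rad, still (under 0.03 m/s and 0.2 rad/s); the incense box upright on the tray's floor; the bolt still within 5 mm of its stop (all of step 2); the arm keeps its last pose, push and grip.
It fails at once if the tray is lifted while the bolt is not at its stop (value of joint bolt below 0.054 m and z of tray in the frame of berth above 0.02 m).
It fails at once if the tray is tipped by more than 0.35 rad (angle between tray's own z axis and vertical above 0.35 rad).
It fails at once if the incense box is toppled (angle between incense_box's own z axis and vertical above 0.6 rad).
It fails at once if another tea thing is shoved by more than 25 mm or tipped (distance of any of caddy, lid_rest, vase, tea_bowl, lacquer_caddy from where it was at the start of the episode above 0.025 m or angle between any of caddy, lid_rest, vase, tea_bowl, lacquer_caddy's own z axis and vertical above 0.35 rad).
It also fails if it takes over 51 s, if anything falls off the work surface, if the arm or the gripper's body presses on something with over 40 N, if the wrist force passes 120 N, or if a joint passes its speed limit or range.

## Robot

A 6-joint arm with a two-finger parallel gripper is mounted at the origin on the work surface. World frame = base frame: x ahead of the robot, y to its left, z up, the work surface at z = 0. Lengths are in m, angles in rad, forces in N, time in s.
With the tool pointing down it reaches from about 0.325 to 0.85 m from the base axis. Payload 4.4 kg.
Tool frame: the origin (TCP) lies on the mounting face of the last link; the fingertips stand 199 mm ahead of it and the grasp point (between the pads) lies robot.tcp_to_grasp ahead of it (robot.tcp_to_grasp is the distance from the TCP to the grasp point, in m); z points along the fingers, x is the direction in which the jaws open and shut, and the axes are right-handed (so a half turn about z gives the same grasp; the last joint's range is limited). The gripper opens to 94 mm and grips with 3 to 60 N. Pads are 16 mm wide; open, the fingers measure 119 mm over their backs; the gripper's body (75 mm by 177 mm) begins 78 mm behind the grasp point.
Start: joints at [1.119, 0.207, 1.542, -0, 1.393, -0.15], TCP at [0.17, 0.549, 0.405] pointing down, gripper open.
Joint ranges: [-2.73, 2.73], [-0.86, 2.22], [0.23, 2.46], [-1.11, 4.25], [0.08, 2.63], [-2.82, 2.82]. Speed limits (rad/s): [2.79, 2.79, 3.14, 3.14, 3.14, 3.14].

## Interface

Orientations are given as a rotation vector (axis times angle).
In Python, from cell import status, eyes, hand_in, robot gives the robot as it stands.
- The arm moves only by the tool carry_out, never from a script. Its argument "plan" is one flat list of numbers, 5 for each row, row after row: the opening in per cent of the stroke, from 0 (shut) to 100 (fully open), then the shift along the tool's x, y, z in cm, then the turn about the tool's z in rad. A call has 1 to 12 rows; each row shifts and turns the commanded pose from where the row before left it, along the tool's axes as they then stand; what a row does not reach is not made up. A row lasts 1/8 s, in which the tool goes at most 62.5 mm and 10.7 degrees, less where a joint would pass 70% of its speed; a pose out of reach is approached as far as the arm can. A call with a gripper value outside its range is refused whole. The fingers move at their own pace and stop on an object; "force" is the grip in N (left out, the last holds). Time passes only in rows, so rows that do not move let the fingers close. It gives the time, the measured TCP pose, the force and the opening at its end, in the units of the state.
- status.observe(): the state, without advancing time (a new reading comes with each control period).
- eyes.read_camera(name): name is "scene" or "top" or "wrist"; returns (picture, depth): 400x640x3 uint8, red, green, blue; 400x640 float32, m along the optical axis (not along the pixel's ray), 0 where there is no reading.
- eyes.camera_info(name): a dict with "fov_y" (degrees; the focal length in pixels is half the picture's height over the tangent of half this angle, whatever the lens; pixels are square), "cx", "cy" (the principal point, pixels), "R" (3x3) and "t" (3): a world point X has camera coordinates R X + t. Camera axes: x right, y down, z forward; pixel columns grow to the right and rows downward; lengths in m; the calibration is good to about 2 mm. A picture is of the moment at which its call begins: read the wrist's pose just before it. camera_info takes no time and is no camera call; for the wrist camera it gives the pose at the moment of the call.
- hand_in(): hands the job in, once; it reports no verdict.
The state is a dict: "clock": time; "joint_pos": joint angles; "joint_velocities": joint speeds; "joint_torque": joint torques, N m; "position": TCP position; "tool_rot": TCP orientation; "wrist_force": force on the tool from outside, world axes, zero at the start; "ft_torque": the same for the moment, N m; "grip_width": opening from 0.0 (shut) to 1.0 (fully open).
Only numpy, scipy, OpenCV 4.12 (cv2) and the standard library are available. Lean on these libraries where they do the work, as an engineer would, in place of code of your own. Each camera call takes 0.05 s, during which the arm holds its last target. There are 200 camera calls.

## Working session

There is one attempt and no reset: what is moved stays moved. The work goes in short steps, Python scripts to look and compute and a tool call to move; the robot and the scene stay as the last step left them, time stands still between calls to the robot, and variables do not carry over. Pictures are saved under pics/ and viewed, about 8 in all and at most 12, crops included, and the job is handed in when it is done.

Besides the shell and the picture viewer there is one more tool, called after "Emit:" as name(argument=value, ...), one argument or row to a line, values as JSON. carry_out: Moves the arm, as the interface text tells. Its arguments: {"type":"object","properties":{"plan":{"type":"array","items":{"type":"number"}},"force":{"type":"number"}},"required":["plan"]}

```bash
ls; mkdir -p pics
cat > h.py <<'E'
import numpy as np, cv2
from cell import status, eyes, hand_in, robot
def cam(n):
    i=eyes.camera_info(n); p,d=eyes.read_camera(n); return p,d,i
def pts(d,i):
    f=200/np.tan(np.radians(i["fov_y"])/2)
    v,u=np.mgrid[0:400,0:640]
    c=np.stack([(u-i["cx"])/f*d,(v-i["cy"])/f*d,d],-1)
    return (c-np.array(i["t"]))@np.array(i["R"])
def proj(X,i):
    f=200/np.tan(np.radians(i["fov_y"])/2)
    c=np.array(i["R"])@X+np.array(i["t"]); return c[0]/c[2]*f+i["cx"],c[1]/c[2]*f+i["cy"]
E
python3 - <<'E'
from h import *
for n in("scene","top"):
    p,d,i=cam(n); np.savez(n,p=p,d=d,**{k:np.array(v) for k,v in i.items()}); print(n,i,(d>0).mean())
    cv2.imwrite(f"pics/{n}0.png",p[...,::-1])
s=status.observe(); print(s, robot.tcp_to_grasp)
E
```

```text
pics
scene {'fov_y': 55.47095137245526, 'cx': 327.06334363626183, 'cy': 195.65838252095682, 'R': array([[ 0.50171157,  0.86496762, -0.0107943 ],
       [ 0.59402112, -0.35357051, -0.72258342],
       [-0.62882781,  0.35611642, -0.69119945]]), 't': array([-0.23499694, -0.31334667,  1.37256008])} 0.99622265625
top {'fov_y': 55.23189289494875, 'cx': 323.1194855279533, 'cy': 199.61898270413346, 'R': array([[-0.00111236, -0.99999233, -0.003755  ],
       [-0.98813868,  0.00167578, -0.15355498],
       [ 0.1535601 ,  0.00353966, -0.98813297]]), 't': array([-0.08707574,  0.62192123,  1.03130149])} 0.99609765625
{'clock': 0.1, 'joint_pos': array([ 1.11952086e+00,  2.07328426e-01,  1.54276517e+00, -1.00301863e-05,
        1.39352275e+00, -1.50482361e-01]), 'joint_velocities': array([ 0.00015907, -0.00136663, -0.00128393,  0.00151726,  0.00118646,
        0.00119112]), 'joint_torque': array([-6.50516886e-04, -3.71863317e+01, -2.82294363e+01,  6.99965958e-02,
        3.11305455e-02, -6.91583068e-05]), 'position': array([0.17022204, 0.54889353, 0.40363192]), 'tool_rot': array([ 2.52843576,  1.86296339, -0.00280485]), 'wrist_force': array([0.07001192, 0.31490822, 0.77672584]), 'ft_torque': array([0.02862638, 0.03425751, 0.01452665]), 'grip_width': 0.9994084896572045} 0.1804
```

View pics/scene0.png

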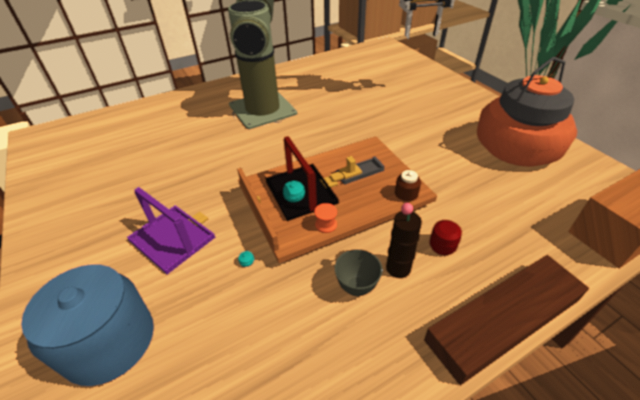

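View pics/top0.png

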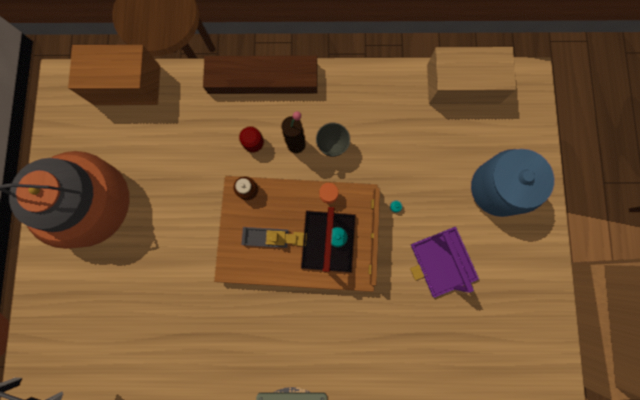

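The scene view shows the black tray at (303,192) with its red handle, and the bolt grip at about (352,165). There are two turquoise boxes: (293,190) in the tray is the larger and is the one meant, and (246,258) on the table is the smaller decoy. There are two trays: the black one on the stand is meant, and the purple one at (170,235) is the decoy. In the top view the tray is at (329,241), the handle runs from (331,205) to (327,270), and the bolt is at about (280,238).

```bash
cat > m.py <<'E'
from h import *
def load(n):
    z=np.load(n+".npz"); i={k:z[k] for k in("fov_y","cx","cy","R","t")}; return z["p"],z["d"],i
T,d,i=load("top"); P=pts(d,i); hsv=cv2.cvtColor(T,cv2.COLOR_RGB2HSV)
S,ds,js=load("scene"); PS=pts(ds,js); hs=cv2.cvtColor(S,cv2.COLOR_RGB2HSV)
def rect(X): 
    r=cv2.minAreaRect((X[:,:2]*1000).astype(np.float32)); return np.round(r[0],1),np.round(r[1],1),round(r[2],2)
R=slice(165,300),slice(205,390)
p=P[R].reshape(-1,3); 
print("table z",np.median(P[300:340,200:400,2]))
m=(p[:,2]>.035)&(p[:,2]<.055); print("stand top",rect(p[m]),np.median(p[m],0), m.sum())
for nm,PP,H,R in(("top",P,hsv,(slice(195,285),slice(315,345))),("scene",PS,hs,(slice(130,215),slice(278,322)))):
    h=H[R].reshape(-1,3);q=PP[R].reshape(-1,3)
    m=((h[:,0]<6)|(h[:,0]>174))&(h[:,1]>150)&(q[:,2]>.155)&(q[:,2]<.19)
    X=q[m]; print(nm,"handle",m.sum(),rect(X),np.percentile(X[:,2],[5,50,95]), "line",cv2.fitLine((X[:,:2]).astype(np.float32),cv2.DIST_L2,0,.01,.01).ravel())
for nm,PP,H,R in(("top",P,hsv,(slice(220,260),slice(235,312))),("scene",PS,hs,(slice(145,195),slice(320,390)))):
    h=H[R].reshape(-1,3);q=PP[R].reshape(-1,3)
    for lo,hi in((.092,.115),(.06,.075),(.075,.1)):
        m=(q[:,2]>lo)&(q[:,2]<hi); X=q[m]
        if m.sum()>3: print(nm,"bolt",lo,hi,m.sum(),rect(X),np.median(X,0))
h=hsv[220:255,320:355].reshape(-1,3);q=P[220:255,320:355].reshape(-1,3)
m=(h[:,0]>80)&(h[:,0]<100)&(h[:,1]>120)&(q[:,2]>.07); print("box",np.median(q[m],0),rect(q[m]))
for nm,(u,v) in dict(caddy=(245,187),rest=(329,192),vase=(294,135)).items(): print(nm,P[v,u])
a=cv2.resize(T[165:300,205:390],None,fx=4,fy=4)[...,::-1]; cv2.imwrite("pics/c1.png",a)
E
python3 m.py
```

```text
table z -0.0008288855927105717
stand top (array([531.7, -14.2]), array([438.6, 300.5]), 86.63) [ 0.52272988 -0.00592515  0.04485445] 13880
top handle 336 (array([ 506.5, -102.2]), array([ 14.9, 155.8]), 84.75) [0.16824082 0.1713005  0.17418783] line [ 0.9967542  -0.0805046   0.503042   -0.10141025]
scene handle 271 (array([ 509.6, -103.6]), array([ 17.1, 158.2]), 87.96) [0.1594297  0.17008158 0.17250532] line [ 0.9980822  -0.06190193  0.52668995 -0.1037803 ]
top bolt 0.092 0.115 62 (array([515.2,  42.6]), array([15.9, 23.9]), 87.12) [0.51522138 0.04169284 0.10134195]
top bolt 0.06 0.075 387 (array([516.7,  48.2]), array([173.6, 106.8]), 84.99) [0.51331096 0.03020211 0.0634551 ]
top bolt 0.075 0.1 19 (array([513.8,  42.2]), array([21. , 16.2]), 0.5) [0.51156197 0.03670599 0.09721887]
scene bolt 0.092 0.115 60 (array([515.5,  45. ]), array([15.8, 26.5]), 84.52) [0.51979836 0.04246528 0.10094318]
scene bolt 0.06 0.075 291 (array([534.8,  50.2]), array([176.2,  85.8]), 86.91) [0.52187234 0.03373741 0.0629245 ]
scene bolt 0.075 0.1 66 (array([517.4,  40.8]), array([27.4, 14.4]), 21.36) [0.52576949 0.03943841 0.08727924]
box [ 0.51462068 -0.12935578  0.0842892 ] (array([ 495.5, -125.3]), array([44.2, 93.6]), 74.89)
caddy [0.64674362 0.12080162 0.10949229]
rest [ 0.6357312  -0.1040828   0.09262619]
vase [ 0.77410634 -0.01299742  0.16025856]
```

View pics/c1.png

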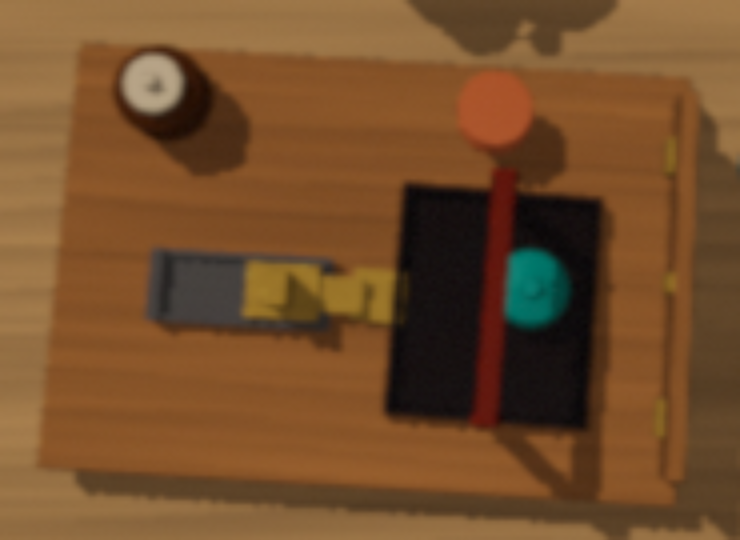

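The crop confirms the targets: black tray with red bar, larger turquoise box in the tray, brass grip at crop (270,285). Grip top measures z 0.101 (expected 0.103), the bar top 0.171 (expected 0.172) and the stand 438×300 mm, so the measurements fit. The grip is at (0.5153, 0.043) and the handle at about (0.508, -0.103), both with the stand rotated by -3.3°.

Emit:
carry_out(
  plan=[60,0,0,0,-0.12,60,0,0,0,-0.123,60,-4.86,3.74,0,0,60,-4.86,3.74,0,0,60,-4.86,3.74,0,0,60,-4.86,3.74,0,0,60,-4.86,3.74,0,0,60,-4.86,3.74,0,0,60,-4.86,3.74,0,0,60,-4.86,3.74,0,0,60,-4.86,3.74,0,0,60,-4.86,3.74,0,0],
  force=20,
)

```text
clock: 1.6
position: [0.5163, 0.0405, 0.4043]
tool_rot: [-2.285, -2.156, -0.0]
wrist_force: [0.7, -0.2, -0.2]
grip_width: 0.604
```

Emit:
carry_out(
  plan=[60,0,0,3,0,60,0,0,0,0,60,0,0,0,0],
)

```text
clock: 1.98
position: [0.5155, 0.0428, 0.3749]
tool_rot: [-2.284, -2.157, 0.0]
wrist_force: [0.2, 0.4, -0.3]
grip_width: 0.599
```

```bash
cat > w.py <<'E'
import sys
from h import *
from scipy.spatial.transform import Rotation as Ro
s=status.observe(); p,d,i=cam("wrist"); P=pts(d,i)
Rm=Ro.from_rotvec(s["tool_rot"]).as_matrix(); g=s["position"]+robot.tcp_to_grasp*Rm[:,2]
print("t",s["clock"],"tcp",s["position"].round(4),"grasp",g.round(4),"x",Rm[:,0].round(4),"z",Rm[:,2].round(4),s["joint_pos"].round(2),s["wrist_force"].round(1))
cv2.imwrite(f"pics/{sys.argv[1]}.png",p[...,::-1])
for nm,lo,hi,c in(("bolt",.094,.11,(.515,float(sys.argv[2]))),("handle",.162,.18,(.508,-.103))):
    m=(P[...,2]>lo)&(P[...,2]<hi)&(abs(P[...,0]-c[0])<.1)&(abs(P[...,1]-c[1])<.03)&(d>0)
    X=P[m]
    if len(X)>10:
        r=cv2.minAreaRect((X[:,:2]*1000).astype(np.float32)); print(nm,len(X),r,np.median(X,0).round(4))
E
python3 w.py w1 .043
```

```text
t 1.975 tcp [0.5155 0.0428 0.3749] grasp [0.5154 0.0429 0.1945] x [5.700e-02 9.984e-01 1.000e-04] z [-3.e-04  1.e-04 -1.e+00] [-0.08  0.11  1.72  0.    1.32 -1.6 ] [ 0.2  0.4 -0.3]
bolt 620 ((515.5111694335938, 44.879859924316406), (15.727019309997559, 24.28475570678711), 86.32892608642578) [0.5142 0.0447 0.1021]
handle 7505 ((497.1861877441406, -99.41065979003906), (17.481542587280273, 141.6339111328125), 84.32647705078125) [ 0.4843 -0.0959  0.1706]
```

Emit:
carry_out(
  plan=[60,0.2,0,3.4,0,60,0,0,3.4,0,60,0,0,2.5,0,60,0,0,1,0,60,0,0,0,0,0,0,0,0,0,0,0,0,0,0,0,0,0,0,0,0,0,0,0,0,0,0,0,0,0],
  force=15,
)

```text
clock: 3.28
position: [0.5159, 0.0443, 0.2719]
tool_rot: [2.285, 2.156, 0.0]
wrist_force: [-0.0, -0.6, 0.9]
grip_width: 0.17
```

Emit:
carry_out(
  plan=[0,0.7,0,0,0,0,0.7,0,0,0,0,0.7,0,0,0,0,0.7,0,0,0,0,0.7,0,0,0,0,0.7,0,0,0,0,0.6,0,0,0,0,0,0,0,0,0,0,0,0,0],
)

```text
clock: 4.4
position: [0.5188, 0.0929, 0.2719]
tool_rot: [-2.284, -2.156, -0.003]
wrist_force: [0.7, 2.8, 3.1]
grip_width: 0.17
```

Emit:
carry_out(
  plan=[0,0.3,0,0,0,0,0,0,0,0,0,0.3,0,0,0,0,0,0,0,0],
)

```text
clock: 4.9
position: [0.5191, 0.0983, 0.2718]
tool_rot: [2.284, 2.156, 0.001]
wrist_force: [1.2, -2.2, 4.2]
grip_width: 0.167
```

Emit:
carry_out(
  plan=[0,0.2,0,0,0,0,0,0,0,0,0,0,0,0,0],
)

```text
clock: 5.28
position: [0.5192, 0.1004, 0.2718]
tool_rot: [2.284, 2.156, 0.001]
wrist_force: [1.6, -1.0, 3.5]
grip_width: 0.169
```

Emit:
carry_out(
  plan=[0,0.2,0,0,0,0,0,0,0,0,0,0,0,0,0],
)

```text
clock: 5.65
position: [0.5193, 0.1018, 0.2718]
tool_rot: [2.284, 2.156, -0.001]
wrist_force: [1.2, -4.7, 5.0]
grip_width: 0.167
```

Emit:
carry_out(
  plan=[0,0.2,0,0,0,0,0,0,0,0,0,0,0,0,0],
)

```text
clock: 6.02
position: [0.5194, 0.1026, 0.2718]
tool_rot: [2.282, 2.154, -0.005]
wrist_force: [1.2, -9.6, 5.4]
grip_width: 0.174
```

Emit:
carry_out(
  plan=[40,0,0,0,0,40,0,0,0,0,40,0,0,0,0,40,0,0,-2,0,40,0,0,-5,0,40,0,0,-5,0,60,0,0,0,0,60,0,0,0,0],
)

```text
clock: 7.02
position: [0.5187, 0.1046, 0.3908]
tool_rot: [-2.283, -2.156, 0.001]
wrist_force: [0.3, 0.0, -1.0]
grip_width: 0.576
```

```bash
python3 w.py w2 .103
```

```text
t 7.025 tcp [0.5187 0.1046 0.3908] grasp [0.5185 0.1046 0.2104] x [5.740e-02 9.984e-01 2.000e-04] z [-1.6e-03  3.0e-04 -1.0e+00] [ 0.04  0.12  1.67  0.    1.35 -1.48] [ 0.3  0.  -1. ]
bolt 544 ((518.9823608398438, 102.53271484375), (15.166839599609375, 23.929338455200195), 86.61819458007812) [0.5178 0.1026 0.1021]
handle 2316 ((504.7747497558594, -93.13190460205078), (14.416298866271973, 102.32245635986328), 76.79994201660156) [ 0.5196 -0.0952  0.1689]
```

Emit:
carry_out(
  plan=[60,-5.2,0,-1,0,60,-5.2,0,-1,0,60,-5.2,0,-1,0,60,-5.2,0.1,0,0,60,0,0,0,0,60,0,0,0,0],
)

```text
clock: 7.82
position: [0.5078, -0.1031, 0.4197]
tool_rot: [-2.282, -2.153, 0.002]
wrist_force: [-0.3, 0.4, -0.2]
grip_width: 0.602
```

```bash
python3 w.py w3 .103
python3 - <<'E'
from h import *
p,d,i=cam("top"); cv2.imwrite("pics/t2.png",cv2.resize(p[165:300,205:390],None,fx=3,fy=3)[...,::-1])
a=cv2.imread("pics/w2.png"); b=cv2.imread("pics/w3.png"); cv2.imwrite("pics/w23.png",cv2.resize(np.hstack([a,b]),None,fx=.6,fy=.6))
E
```

```text
t 7.825 tcp [ 0.5078 -0.1031  0.4197] grasp [ 0.5072 -0.1027  0.2394] x [0.0583 0.9983 0.0019] z [-0.0034  0.0021 -1.    ] [-0.37  0.07  1.66  0.    1.41 -1.88] [-0.3  0.4 -0.2]
bolt 578 ((519.1024780273438, 101.37520599365234), (17.101266860961914, 23.593042373657227), 87.52348327636719) [0.5181 0.0994 0.1022]
handle 4217 ((506.48541259765625, -100.35920715332031), (17.666902542114258, 159.33697509765625), 85.32429504394531) [ 0.4951 -0.0998  0.1712]
```

View pics/w23.png

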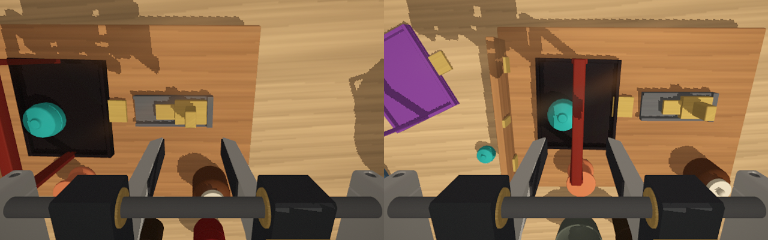

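Left (w2) and right (w3) wrist views: the carriage is at the far end of its slot with the tab uncovered at (625,107), and the red bar lies between the open fingers at (580,110). The bolt moved 57.7 mm and the force rose to about 10 N, so it's at its stop. Next: descend and grip.

Emit:
carry_out(
  plan=[60,0.1,0,3,0,60,0,0,3,0.01,60,0,0,1.4,0,60,0,0,0,0,0,0,0,0,0,0,0,0,0,0,0,0,0,0,0,0,0,0,0,0,0,0,0,0,0,0,0,0,0,0],
  force=40,
)

```text
clock: 9.18
position: [0.5083, -0.102, 0.3477]
tool_rot: [-2.295, -2.145, -0.001]
wrist_force: [0.3, 0.9, 1.2]
grip_width: 0.147
```

```bash
python3 w.py w4 .103
```

```text
t 9.175 tcp [ 0.5083 -0.102   0.3477] grasp [ 0.5084 -0.1018  0.1673] x [0.0675 0.9977 0.0012] z [ 2.0e-04  1.2e-03 -1.0e+00] [-0.37  0.14  1.74  0.    1.26 -1.87] [0.3 0.9 1.2]
bolt 1020 ((518.9076538085938, 102.24977111816406), (18.49131965637207, 23.807498931884766), 87.91742706298828) [0.5179 0.0986 0.102 ]
handle 7982 ((506.11981201171875, -100.14997100830078), (160.3678436279297, 37.66189956665039), 2.9799270629882812) [ 0.4889 -0.0995  0.1712]
```

The opening reads 13.8 mm against a 14 mm bar, so the bar is gripped. Lifting 15 cm smoothly.

Emit:
carry_out(
  plan=[0,0,0,-0.3,0,0,0,0,-0.6,0,0,0,0,-0.8,0,0,0,0,-0.8,0,0,0,0,-0.8,0,0,0,0,-0.8,0,0,0,0,-0.8,0,0,0,0,-0.8,0,0,0,0,-0.8,0,0,0,0,-0.6,0,0,0,0,-0.3,0,0,0,0,0,0],
)

```text
clock: 10.72
position: [0.5083, -0.1024, 0.4218]
tool_rot: [2.295, 2.145, 0.0]
wrist_force: [0.7, 0.4, -5.4]
grip_width: 0.142
```

Emit:
carry_out(
  plan=[0,0,0,-0.4,0,0,0,0,-0.8,0,0,0,0,-0.8,0,0,0,0,-0.8,0,0,0,0,-0.8,0,0,0,0,-0.8,0,0,0,0,-0.8,0,0,0,0,-0.8,0,0,0,0,-0.6,0,0,0,0,-0.3,0,0,0,0,0,0,0,0,0,0,0],
)

```text
clock: 12.22
position: [0.5082, -0.1024, 0.4903]
tool_rot: [-2.295, -2.144, 0.001]
wrist_force: [0.2, -0.1, -4.4]
grip_width: 0.142
```

Emit:
carry_out(
  plan=[0,0,0,0,0,0,0,0,0,0,0,0,0,0,0,0,0,0,0,0,0,0,0,0,0,0,0,0,0,0,0,0,0,0,0,0,0,0,0,0,0,0,0,0,0,0,0,0,0,0,0,0,0,0,0,0,0,0,0,0],
)

```text
clock: 13.72
position: [0.5083, -0.1024, 0.4907]
tool_rot: [-2.295, -2.145, 0.0]
wrist_force: [0.1, 0.5, -5.4]
grip_width: 0.143
```

Run:
```python
from h import *
s=status.observe(); print(s["clock"],s["position"],s["wrist_force"],s["grip_width"])
p,d,i=cam("scene"); P=pts(d,i); hs=cv2.cvtColor(p,cv2.COLOR_RGB2HSV)
cv2.imwrite("pics/s2.png",cv2.resize(p[60:300,160:480],None,fx=2.4,fy=2.4)[...,::-1])
m=(hs[...,0]>80)&(hs[...,0]<100)&(hs[...,1]>120)&(P[...,2]>.1)&(abs(P[...,0]-.51)<.1)&(abs(P[...,1]+.1)<.1)
X=P[m]; print("box",m.sum(),np.median(X,0),X[:,2].min(),X[:,2].max())
m=(hs[...,2]<50)&(P[...,2]>.15)&(P[...,2]<.25)&(abs(P[...,0]-.51)<.1)&(abs(P[...,1]+.1)<.09)
X=P[m]; X=X[abs(X[:,2]-np.median(X[:,2]))<.012];c=np.linalg.lstsq(np.c_[X[:,:2]-X[:,:2].mean(0),np.ones(len(X))],X[:,2],rcond=None)[0]; print("tray",len(X),"slopes,z",c,X.mean(0))
q=P[145:195,320:390].reshape(-1,3);q=q[(q[:,2]>.092)&(q[:,2]<.11)];print("bolt",len(q),np.median(q,0))
```

```text
13.725 [ 0.50828929 -0.10243856  0.49066029] [ 0.14485827  0.49987504 -5.44340485] 0.14343728152988275
box 524 [ 0.527605   -0.1296358   0.21902523] 0.190682956380047 0.23417570618819342
tray 1698 slopes,z [ 0.01014154 -0.01425252  0.19512921] [ 0.51818859 -0.10813649  0.19512921]
bolt 56 [0.52386406 0.10079078 0.10066213]
```

View pics/s2.png

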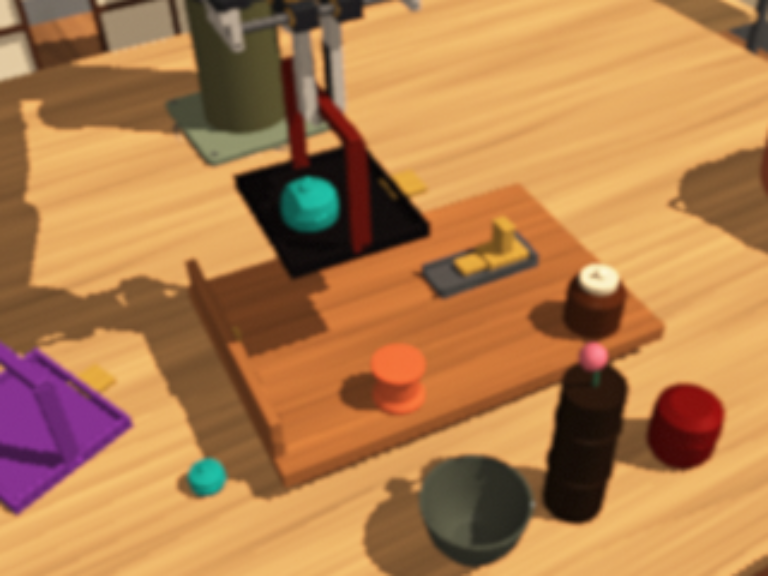

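The tray hangs level: tilt is about 0.02 rad and the underside about 143 mm above the stand. The box is upright in it at (310,203), the bolt is at its stop at (503,240), and the other things are untouched. I'll keep holding.

Emit:
carry_out(
  plan=[0,0,0,0,0,0,0,0,0,0,0,0,0,0,0,0,0,0,0,0,0,0,0,0,0,0,0,0,0,0,0,0,0,0,0,0,0,0,0,0,0,0,0,0,0,0,0,0,0,0,0,0,0,0,0,0,0,0,0,0],
)

```text
clock: 15.28
position: [0.5083, -0.1024, 0.4907]
tool_rot: [-2.295, -2.145, 0.0]
wrist_force: [0.1, 0.2, -5.8]
grip_width: 0.146
```

Emit:
carry_out(
  plan=[0,0,0,0,0,0,0,0,0,0,0,0,0,0,0,0,0,0,0,0,0,0,0,0,0,0,0,0,0,0,0,0,0,0,0,0,0,0,0,0,0,0,0,0,0,0,0,0,0,0,0,0,0,0,0,0,0,0,0,0],
)

```text
clock: 16.77
position: [0.5083, -0.1024, 0.4906]
tool_rot: [-2.295, -2.145, 0.0]
wrist_force: [-0.6, -0.2, -4.8]
grip_width: 0.146
```

```bash
python3 -c "
from h import *
s=status.observe(); print(s['clock'],s['position'],s['wrist_force'],s['grip_width']); print(hand_in())"
```

```text
16.775 [ 0.5082953  -0.10241718  0.49063677] [-0.64263193 -0.21836881 -4.83968749] 0.14637251939123583
the job is handed in; nothing more can be done
None
```

I slid the bolt to its stop, gripped the black tray by its red handle and lifted it. I handed the job in at 16.8 s with the tray still held in the air; the hand-in gave no verdict.

- **Bolt:** It moved 57.7 mm by the wrist camera, and the force rose to about 10 N at the end. I took that as the stop, and the pictures show the carriage at the end of its slot. The bolt's exact joint value can't be read directly.
- **Tray:** Its underside was about 143 mm above the stand, tilted about 0.02 rad and within a few millimetres of its place sideways. It was held still for about 4.5 s.
- **Grip:** The opening matched the 14 mm bar at 40 N, and the wrist carried about 5 N, as expected for the tray and box.
- **Box and other things:** In the last picture, taken at about 13.7 s, the larger turquoise box was upright in the tray and the other tea things looked undisturbed.
- **Disagreements:** The bolt's measured position differed by 1–4 mm between views, and the handle's by about 3 mm. No check failed.

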